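Post the ringless key tag in the reject box

ROBOT

A 7-joint arm with a two-finger parallel gripper is mounted at the origin on the work surface; the furniture and walls round the work are solid. World frame = base frame: x ahead of the robot, y to its left, z up, the work surface at z = 0. Lengths are in m, angles in rad, forces in N, time in s.
With the tool pointing down it reaches from about 0.4 to 0.85 m from the base axis. Payload 6.9 kg.
Tool frame: the origin (TCP) lies between the finger pads; the fingertips stand 25 mm ahead of it and the grasp point (between the pads) lies 6 mm ahead of it (bot.tip_extent is the distance from the TCP to the fingertips, in m); z points along the fingers, y is the line along which they close (so a half turn about z gives the same grasp; the last joint's range is limited). The gripper opens to 85 mm and grips with 20 to 120 N. Pads are 22 mm wide; open, the fingers measure 114 mm over their backs; the gripper's body (76 mm by 85 mm) begins 54 mm behind the grasp point. The pads swing forward as they close: fully open they stand 13 mm farther back than shut.
Start: joints at [1.399, 0.507, -0.238, 1.5, 0.126, 1.149, -0.155], TCP at [0.171, -0.601, 0.256] pointing down, gripper open.
Joint ranges: [-3.08, 3.08], [-0.24, 2.05], [-1.43, 1.35], [0, 2.5], [-1.52, 4.66], [0.17, 1.96], [-2.89, 2.89]. Speed limits (rad/s): [2.39, 2.39, 3.14, 3.14, 3.14, 3.14, 3.14].

INTERFACE

Orientations are given as a rotation vector (axis times angle).
In Python, from bench import bot gives the robot as it stands.
- The arm moves only by the tool apply_moves, never from a script. Its argument "rows" is one flat list of numbers, 7 for each row, row after row: the gripper command: -1 is shut, 1 is fully open, values between are in proportion, then the shift along the tool's x, y, z in cm, then the turn, a rotation vector about the tool's x, y, z in degrees. In form: [gripper, x, y, z, ax, ay, az, gripper, x, y, z, ax, ay, az, ...]. A call has 1 to 10 rows; each row shifts and turns the commanded pose from where the row before left it, along the tool's axes as they then stand; what a row does not reach is not made up. A row lasts 1/8 s, in which the tool goes at most 62.5 mm and 10.7 degrees, less where a joint would pass 70% of its speed; a pose out of reach is approached as far as the arm can. A call is refused whole if a number of a shift passes 6.25 or a number of a turn 10.7, either way. A call with a gripper value outside its range is refused whole. The fingers move at their own pace and stop on an object; "newtons" is the grip in N (left out, the last holds). Time passes only in rows, so rows that do not move let the fingers close. It gives the time, the measured TCP pose, the force, the opening and the grip force at its end, in the units of the state.
- bot.observe(): the state, without advancing time (a new reading comes with each control period).
- bot.camera(name): name is "side" or "top" or "wrist"; returns the picture (400x640x3 uint8, blue, green, red); there is no depth.
- bot.calibration(name): a dict with "fx", "fy", "cx", "cy" (pixels), "extrinsics" (4x4, takes a point from world to camera coordinates). Camera axes: x right, y up, looking along -z (the intrinsics and any distortion apply to the point x, -y, -z); pixel columns grow to the right and rows downward; lengths in m; the calibration is good to about 2 mm. A picture is of the moment at which its call begins: read the wrist's pose just before it. calibration takes no time and is no camera call; for the wrist camera it gives the pose at the moment of the call.
- bot.close_job(): hands the job in; it is judged then, once.
The state is a dict: "time_s": time; "joint_positions": joint angles; "qd": joint speeds; "joint_efforts": joint torques, N m; "position": TCP position; "tcp_rot": TCP orientation; "contact_force": force on the tool from outside, world axes, zero at the start; "wrist_torque": the same for the moment, N m; "grip_width": finger opening in m; "finger_force": force on a finger pad.
Only numpy, scipy, OpenCV 4.12 (cv2) and the standard library are available. Lean on these libraries where they do the work, as an engineer would, in place of code of your own. Each camera call takes 0.05 s, during which the arm holds its last target. There are 200 camera calls.

TASK

Three blue key tags lie in the inspection pan, and one of them has come through without its split ring. Put that one in the grey reject box: push the box's sprung flap open, keep it held open while the tag goes in past it, then let the flap close behind it. Leave the two good tags lying where they are in the pan.

Things in the scene. Friction and masses are not known exactly. Their poses are not given: they have to be found in the camera images.
- tag_plain: The reject: a blue moulded key tag WITHOUT a split ring, 26 x 58 x 8 mm, about 20 g, lying flat in the pan among the two good ones. Origin at the centre of its underside (as it starts, 2 mm above the desk); its y axis runs along its 58 mm length, x across its 26 mm width, z up. Grip it across its width, anywhere along its length.
- tag_ring_a: A good blue key tag with a nickel split ring standing up at one end (to 22 mm high). Its body is 26 x 58 x 8 mm, lies flat in the pan and runs from y = -22 to +36 mm of its own frame; the ring is at the -y end. Origin on its underside, y along its length, z up. To be left lying.
- tag_ring_b: The other good tag with a split ring, the same in every respect. To be left lying.
- pan: Shallow pale metal pan lying on the desk and fixed, 190 mm (its x) by 230 mm (its y), rim 9 mm high, inner floor 2 mm above the desk. Origin at the centre of its underside. The three tags lie about 64 mm apart in a row along its y axis, each roughly across the pan.
- reject_box: Grey sheet-steel reject box, fixed: 180 mm deep (x), 190 mm wide (y), walls 3 mm. Origin at the centre of its underside; its front (blank card in a holder) faces its own -x, z up. Front wall 92 mm high; from its top (x = -90 mm) a face holding the flap slopes up at 0.43 rad to the closed flat top, 138 mm high, from x = +10 to +90 mm. Empty inside, floor 6 mm above the desk.
- mouth (a point): Centre of the mouth in the sloping face of the reject box: x = -38, y = 0, z = 116 mm in the box's frame; axes as the box's. The mouth is 138 mm wide (y); in plan it is 79 mm long, from the rounded front lip at x = -76 mm (100 mm high) to the hinge line at x = +3 mm.
- flap_hinge (a point): Middle of the flap's hinge line, at the upper, rear edge of the mouth: x = +3, y = 0, z = 135 mm in the box's frame; the line runs along the box's y. The barrels stand 7 mm proud. Fingers pointing straight down with their front side at x = -12 mm and tips 75 mm above the desk hold the flap at about 0.9 rad; its free edge then hangs at x = -18, z = 50 mm, and a tag falls in before it.
- flap (a joint): Angle of the sprung flap, rad: 0 shut, flush in the slope; grows as it is pushed inward and down, to 1.35 (straight down at 1.14). A torsion spring always drives it shut: 0.10 N m at 0 plus 0.10 N m per rad, so 3 to 4 N on a finger 60 mm from the hinge. It snaps shut when nothing holds it: keep the fingers in it until the tag has fallen clear; it then follows them shut.
- flap_lip (a point): Middle of the flap's free lower edge, on the moving flap, 87 mm from the hinge line. The flap is a plain steel plate 132 mm wide.
Not all that is in view belongs to the job. What is shaped like the tag_plain but turquoise is not meant.

How it is judged:
On the way, in this order (a step that is already met when the one before it is completed fails the run):
1. the tag without a ring is lifted out of the pan (height (world z) of tag_plain above 0.06 m), for 0.2 s.
2. the flap is open by more than 0.5 rad while the tag is inside the mouth, under the slope (x of tag_plain in the frame of reject_box between -0.087 and 0.087 m and y of tag_plain in the frame of reject_box between -0.092 and 0.092 m and z of tag_plain in the frame of reject_box below 0.1 m and value of joint flap above 0.5 rad), for 0.1 s.
At the end, for the whole second after the job is handed in: The tag without a ring lies at rest inside the reject box (its origin within the walls and less than 60 mm above the desk), the flap has closed (under 0.06 rad), and both ringed tags are within 30 mm of where they started (x of tag_plain in the frame of reject_box between -0.087 and 0.087 m and y of tag_plain in the frame of reject_box between -0.092 and 0.092 m and z of tag_plain in the frame of reject_box below 0.06 m and value of joint flap below 0.06 rad and linear speed of tag_plain below 0.02 m/s and distance of each of tag_ring_a, tag_ring_b from where it was at the start of the episode below 0.03 m); the robot touches nothing.
It fails at once if a good tag with its ring is moved by more than 30 mm (distance of any of tag_ring_a, tag_ring_b from where it was at the start of the episode above 0.03 m).
It also fails if it takes over 42 s, if anything falls off the work surface, if the arm or the gripper's body presses on something with over 40 N, if the wrist force passes 120 N, or if a joint passes its speed limit or range.

## Working session

There is one attempt and no reset: what is moved stays moved. The work goes in short steps, Python scripts to look and compute and a tool call to move; the robot and the scene stay as the last step left them, time stands still between calls to the robot, and variables do not carry over. Pictures are saved under pics/ and viewed, at most 10 in all, crops included, and the job is handed in when it is done.

Besides the shell and the picture viewer there is one more tool, called after "Emit:" as name(argument=value, ...) on one line, values as JSON. apply_moves: Moves the arm, as the interface text tells. Its arguments: {"type":"object","properties":{"rows":{"type":"array","items":{"type":"number"}},"newtons":{"type":"number"}},"required":["rows"]}

```bash
ls; mkdir -p pics
python3 - <<'E'
from bench import bot
import cv2,numpy as np
s=bot.observe();print(s['position'],s['tcp_rot'],s['grip_width'],s['time_s'])
for n in ['top','side','wrist']:
    im=bot.camera(n);cv2.imwrite(f'pics/{n}0.png',im);c=bot.calibration(n);print(n,{k:(np.round(v,3).tolist()) for k,v in c.items() })
E
```

```text
pics
[ 0.17119236 -0.60059085  0.25542344] [-3.10955515e+00 -4.34718089e-01  4.51485533e-04] 0.08519175370264444 0.0
top {'fx': 439.32, 'fy': 439.32, 'cx': 325.669, 'cy': 199.353, 'extrinsics': [[-0.006, -1.0, 0.005, 0.084], [0.999, -0.006, 0.054, -0.536], [-0.054, 0.005, 0.999, -0.924], [0.0, 0.0, 0.0, 1.0]]}
side {'fx': 423.031, 'fy': 423.031, 'cx': 323.294, 'cy': 206.996, 'extrinsics': [[0.939, -0.343, -0.012, -0.471], [0.191, 0.493, 0.849, -0.256], [-0.285, -0.8, 0.529, -0.687], [0.0, 0.0, 0.0, 1.0]]}
wrist {'fx': 323.672, 'fy': 323.672, 'cx': 317.622, 'cy': 200.527, 'extrinsics': [[0.273, -0.962, -0.001, -0.624], [0.911, 0.259, -0.321, 0.042], [0.309, 0.087, 0.947, -0.381], [0.0, 0.0, 0.0, 1.0]]}
```

View pics/top0.png

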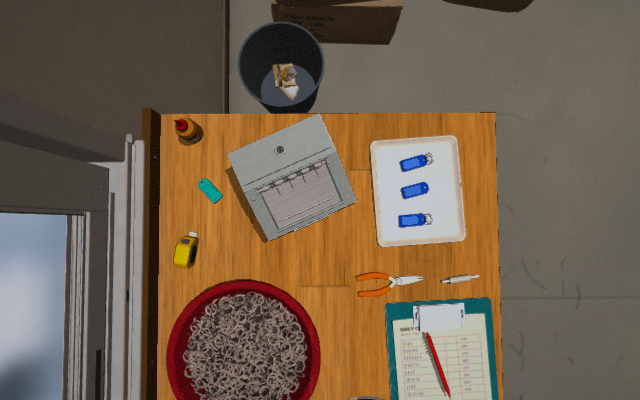

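View pics/side0.png

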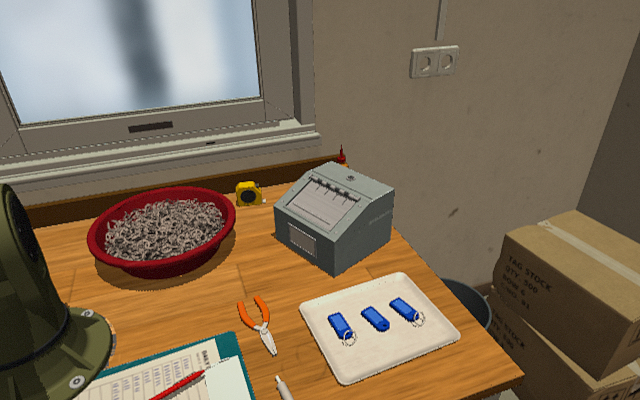

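```bash
cat > h.py <<'E'
import cv2,numpy as np
from bench import bot
def ray(n,uv,z,c=None):
    c=c or bot.calibration(n);E=np.array(c['extrinsics']);R,t=E[:3,:3],E[:3,3]
    o=-R.T@t;d=R.T@np.array([(uv[0]-c['cx'])/c['fx'],-(uv[1]-c['cy'])/c['fy'],-1])
    return o+d*(z-o[2])/d[2]
def proj(n,p,c=None):
    c=c or bot.calibration(n);E=np.array(c['extrinsics']);q=E[:3,:3]@p+E[:3,3]
    return np.array([c['cx']+c['fx']*q[0]/-q[2],c['cy']-c['fy']*q[1]/-q[2]])
def blobs(im,n,z=.01,amin=80,c=None):
    h=cv2.cvtColor(im,cv2.COLOR_BGR2HSV);m=cv2.inRange(h,(105,120,60),(125,255,255))
    for k in cv2.findContours(m,cv2.RETR_EXTERNAL,cv2.CHAIN_APPROX_NONE)[0]:
        if cv2.contourArea(k)<amin: continue
        r=cv2.minAreaRect(k);b=np.array([ray(n,p,z,c) for p in cv2.boxPoints(r)])
        e=b[1]-b[0],b[2]-b[1];e=sorted(e,key=np.linalg.norm)
        print(n,np.round(r[0]),b.mean(0).round(4),'size',[round(np.linalg.norm(x),4) for x in e],'long-axis deg',round(np.degrees(np.arctan2(e[1][1],e[1][0])),1))
E
python3 - <<'E'
from h import *
from scipy.optimize import least_squares
im=cv2.imread('pics/top0.png');blobs(im,'top');blobs(cv2.imread('pics/side0.png'),'side')
L=np.array([[.09,.095,.138],[.09,-.095,.138],[-.09,.095,.092],[-.09,-.095,.092]])
U=np.array([[228,153],[322,114],[268,241],[356,203]])
def W(p,l): c,s=np.cos(p[2]),np.sin(p[2]);return np.array([p[0]+c*l[0]-s*l[1],p[1]+s*l[0]+c*l[1],l[2]])
C=bot.calibration('top')
f=lambda p:np.concatenate([proj('top',W(p,l),C)-u for l,u in zip(L,U)])
r=least_squares(f,[.55,.13,-.4]);print('box',r.x,r.fun.round(1))
for l in ([-.038,0,.116],[.003,0,.135],[-.076,0,.1]): print(W(r.x,l),proj('top',W(r.x,l)),proj('side',W(r.x,l)))
t=cv2.resize(im[140:240,365:465],None,fx=4,fy=4,interpolation=2)
s=cv2.resize(cv2.imread('pics/side0.png')[280:380,310:440],None,fx=3,fy=4)
b=cv2.resize(im[110:250,220:365],None,fx=2.7,fy=2.7)
cv2.imwrite('pics/c1.png',np.hstack([t,s[:400]]))
E
```

```text
top [412. 220.] [ 0.4917 -0.1044  0.01  ] size [np.float64(0.0246), np.float64(0.0562)] long-axis deg -85.1
top [415. 190.] [ 0.5566 -0.112   0.01  ] size [np.float64(0.0245), np.float64(0.0566)] long-axis deg -75.4
top [414. 162.] [ 0.6156 -0.1102  0.01  ] size [np.float64(0.0247), np.float64(0.0571)] long-axis deg -73.6
side [339. 324.] [ 0.4928 -0.1015  0.01  ] size [np.float64(0.0274), np.float64(0.0531)] long-axis deg -85.4
side [376. 318.] [ 0.5579 -0.1131  0.01  ] size [np.float64(0.0284), np.float64(0.06)] long-axis deg -75.6
side [403. 308.] [ 0.6154 -0.1083  0.01  ] size [np.float64(0.0298), np.float64(0.0553)] long-axis deg -74.0
box [0.57097869 0.14126559 0.39172195] [-0.4 -0.3 -0.4 -0.2 -0.5  0.1  1.3  0.4]
[0.53585708 0.12675794 0.116     ] [301.67966411 196.95398776] [317.54526326 203.49414871]
[0.57375145 0.14241094 0.135     ] [292.72153233 176.12448777] [331.85382635 188.81593899]
[0.50073546 0.11225028 0.1       ] [309.63686806 215.50330554] [303.86435059 216.84230618]
```

View pics/c1.png

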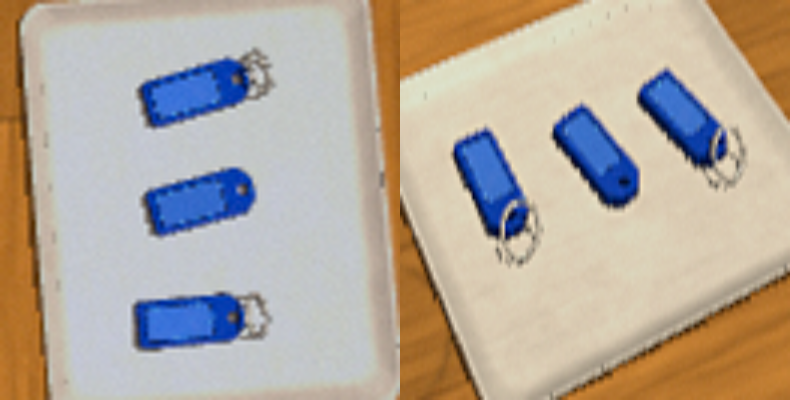

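Candidates in the top view: tag (414,162), with ring. Tag (415,190), no ring. Tag (412,220), with ring. Turquoise tag (210,190), not meant. The crop shows an empty hole on the middle tag (415,190), at world (0.557, -0.112), so I choose that one. The box fit also projects onto the mouth in the side view.

```bash
cat >> h.py <<'E'
from scipy.spatial.transform import Rotation as Ro
def plan(p,ydeg,s=None):
    """shift (cm, current tool axes) and turn (deg, tool axes) to bring TCP to p pointing down with tool y at ydeg"""
    s=s or bot.observe();R=Ro.from_rotvec(s['tcp_rot']);d=R.inv().apply(np.array(p)-s['position'])*100
    y=np.radians(ydeg);Y=np.array([np.cos(y),np.sin(y),0]);Z=np.array([0,0,-1.]);T=Ro.from_matrix(np.c_[np.cross(Y,Z),Y,Z])
    print('shift',d.round(2),'turn',np.degrees((R.inv()*T).as_rotvec()).round(1),'t',s['time_s'])
E
python3 -c "
from h import *
plan([.557,-.1125,.16],14.6);print(bot.tip_extent)"
```

```text
shift [ 50.49 -36.35   9.61] turn [ -0.1  -0.1 -88.7] t 0.15
0.025
```

Emit:
apply_moves(rows=[0.06,4.2,-3.03,0.4,0,0,0,0.06,4.2,-3.03,0.4,0,0,0,0.06,4.2,-3.03,0.4,0,0,0,0.06,4.2,-3.03,0.4,0,0,0,0.06,4.2,-3.03,0.4,0,0,0,0.06,4.2,-3.03,0.4,0,0,0,0.06,4.2,-3.03,0.4,0,0,0,0.06,4.2,-3.03,0.4,0,0,0,0.06,4.2,-3.03,0.4,0,0,0,0.06,4.2,-3.03,0.4,0,0,0])

```text
time_s: 1.4
position: [0.493, -0.1932, 0.2161]
tcp_rot: [3.111, 0.434, -0.0]
contact_force: [0.1, -0.5, 0.9]
grip_width: 0.0455
finger_force: 0.0
```

Emit:
apply_moves(rows=[0.06,4.2,-3.0,1,0,0,0,0.06,4.2,-3.0,1,0,0,0,0.06,0,0,0,0,0,-10,0.06,0,0,0,0,0,-10,0.06,0,0,0,0,0,-10,0.06,0,0,0,0,0,-10,0.06,0,0,0,0,0,-10,0.06,0,0,0,0,0,-10,0.06,0,0,0,0,0,-10,0.06,0,0,0,0,0,-10])

```text
time_s: 2.65
position: [0.5563, -0.1139, 0.1961]
tcp_rot: [-2.097, -2.339, 0.0]
contact_force: [0.2, 0.1, 0.3]
grip_width: 0.0454
finger_force: 0.0
```

Emit:
apply_moves(rows=[0.06,0,0,0,0,0,-8.7,0.06,0,0,0,0,0,0])

```text
time_s: 2.9
position: [0.5563, -0.114, 0.1959]
tcp_rot: [-1.922, -2.484, -0.0]
contact_force: [-0.6, -0.9, -0.3]
grip_width: 0.0454
finger_force: 0.0
```

Run:
```python
from h import *
s=bot.observe();print(s['position'],s['grip_width']);c=bot.calibration('wrist');im=bot.camera('wrist');cv2.imwrite('pics/w1.png',im)
blobs(im,'wrist',.01,300,c)
plan([.557,-.1125,.03],14.6)
```

```text
[ 0.55631322 -0.11398685  0.1959053 ] 0.04542492899737989
wrist [379. 191.] [ 0.6163 -0.1094  0.01  ] size [np.float64(0.0244), np.float64(0.0579)] long-axis deg 104.9
wrist [320. 178.] [ 0.5577 -0.1109  0.01  ] size [np.float64(0.0235), np.float64(0.056)] long-axis deg -74.6
wrist [257. 154.] [ 0.4934 -0.1037  0.01  ] size [np.float64(0.0245), np.float64(0.0573)] long-axis deg 94.9
shift [ 0.11  0.11 16.6 ] turn [-0.  -0.  -0.2] t 2.95
```

View pics/w1.png

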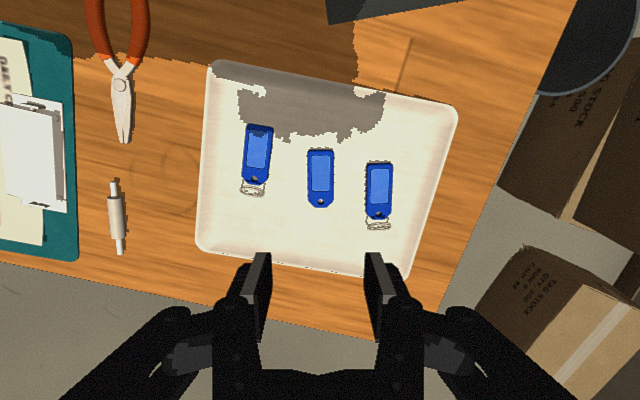

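Emit:
apply_moves(rows=[-0.1,0.24,0.2,3,0,0,-0.2,-0.1,0,0,4,0,0,0,-0.1,0,0,4,0,0,0,-0.1,0,0,3,0,0,0,-0.1,0,0,1.5,0,0,0,-0.1,0,0,0.9,0,0,0,-0.1,0,0,0.4,0,0,0,-0.1,0,0,0,0,0,0])

```text
time_s: 3.95
position: [0.5582, -0.111, 0.0288]
tcp_rot: [1.917, 2.488, 0.001]
contact_force: [0.5, -0.8, -0.9]
grip_width: 0.0387
finger_force: 0.0
```

Emit:
apply_moves(rows=[-1,0,0,0,0,0,0,-1,0,0,0,0,0,0,-1,0,0,0,0,0,0,-1,0,0,0,0,0,0], newtons=40)

```text
time_s: 4.45
position: [0.5584, -0.111, 0.0292]
tcp_rot: [1.916, 2.488, 0.001]
contact_force: [-0.5, -1.0, 6.4]
grip_width: 0.024
finger_force: 39.5
```

Emit:
apply_moves(rows=[-1,0,0,-1,0,0,0,-1,0,0,-3,0,0,0,-1,0,0,-4.5,0,0,0,-1,0,0,-4.5,0,0,0,-1,0,0,-4,0,0,0,-1,0,0,-1,0,0,0,-1,0,0,0,0,0,0])

```text
time_s: 5.32
position: [0.5578, -0.1111, 0.2087]
tcp_rot: [1.916, 2.488, 0.0]
contact_force: [-0.1, 0.6, -0.8]
grip_width: 0.0238
finger_force: 39.4
```

Run:
```python
from h import *
s=bot.observe();print(s['position'],s['grip_width'],s['finger_force'])
c=bot.calibration('wrist');im=bot.camera('wrist');a=bot.camera('side');cv2.imwrite('pics/w2.png',np.hstack([im[100:,150:500],a[100:400,230:480]]))
plan([.571-.04*np.cos(.3917),.1413-.04*np.sin(.3917),.2],22.44)
```

```text
[ 0.55776255 -0.1110758   0.20871781] 0.023842845205691254 39.43465848919004
shift [23.52  3.84  0.72] turn [-0.1 -0.  -7.6] t 5.425
```

View pics/w2.png

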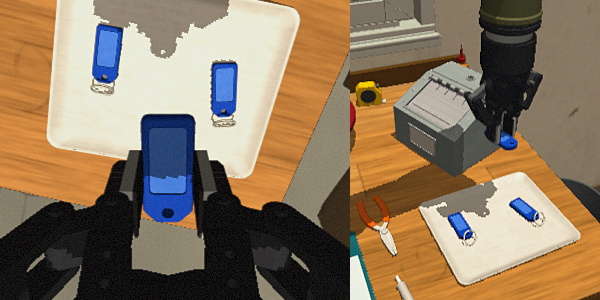

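The tag is held level between the pads (crop about (168,165)), and both ringed tags are still lying in place. Next I move over the mouth.

Emit:
apply_moves(rows=[-1,2,0.34,0,0,0,0,-1,4,0.66,0,0,0,0,-1,4.5,0.72,0,0,0,0,-1,4.5,0.72,0,0,0,0,-1,4.5,0.72,0,0,0,0,-1,3,0.5,0,0,0,0,-1,1,0.18,0.7,0,0,0,-1,0,0,0,0,0,-7.6,-1,0,0,0,0,0,0])

```text
time_s: 6.55
position: [0.5344, 0.1254, 0.2002]
tcp_rot: [-1.748, -2.609, 0.002]
contact_force: [-0.4, 0.0, -0.2]
grip_width: 0.0241
finger_force: 39.4
```

Run:
```python
from h import *
c=bot.calibration('wrist');im=bot.camera('wrist');a=bot.camera('side');cv2.imwrite('pics/w3.png',np.hstack([im[:350,100:500],a[80:400,230:480].repeat(1,0)[:350] if 0 else cv2.resize(a[80:280,230:430],(350,350))]))
plan([.571-.04*np.cos(.3917),.1413-.04*np.sin(.3917),.101],22.44)
```

```text
shift [ 0.09 -0.03  9.96] turn [-0.1 -0.  -0.2] t 6.65
```

View pics/w3.png

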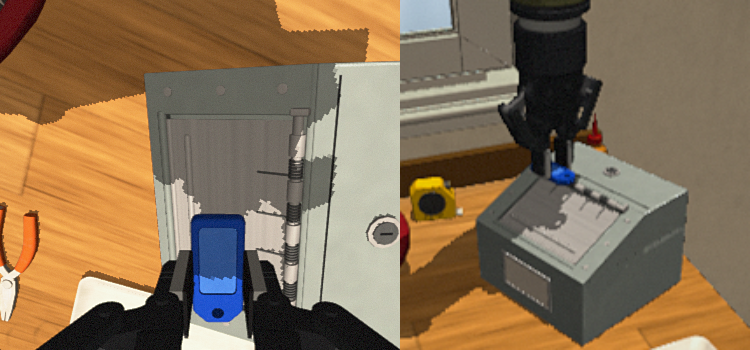

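Emit:
apply_moves(rows=[-1,0.1,-0.2,3,0,0,0,-1,0,0,2,0,0,0,-1,0,0,1.5,0,0,0,-1,0,0,1,0,0,0,-1,0,0,0,0,0,0])

```text
time_s: 7.28
position: [0.532, 0.1258, 0.1258]
tcp_rot: [-1.748, -2.61, 0.003]
contact_force: [-3.6, -0.8, 0.3]
grip_width: 0.0238
finger_force: 41.9
```

Emit:
apply_moves(rows=[-1,0,0,0.6,0,0,0,-1,0,0,0.5,0,0,0,-1,0,0,0,0,0,0])

```text
time_s: 7.65
position: [0.5323, 0.1261, 0.115]
tcp_rot: [-1.747, -2.611, 0.001]
contact_force: [-1.4, -1.6, 2.3]
grip_width: 0.0238
finger_force: 41.9
```

Run:
```python
from h import *
c=bot.calibration('wrist');im=bot.camera('wrist');a=bot.camera('side');cv2.imwrite('pics/w4.png',np.hstack([im[:350,100:500],cv2.resize(a[100:275,250:425],(350,350))]))
plan([.571-.042*np.cos(.3917),.1413-.042*np.sin(.3917),.108],22.44)
```

```text
shift [-0.07 -0.04  0.72] turn [-0.1  0.  -0. ] t 7.75
```

View pics/w4.png

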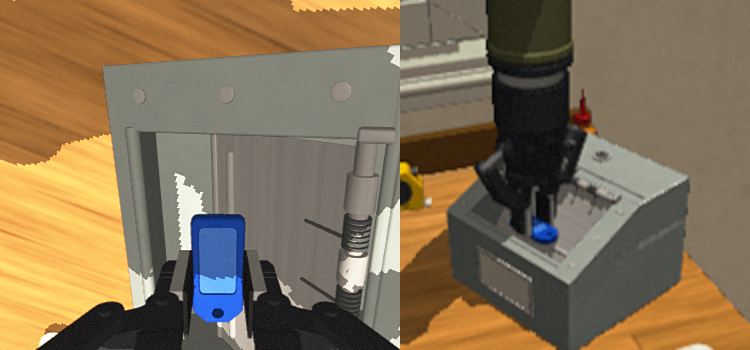

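Emit:
apply_moves(rows=[-1,0,0,0.5,0,0,0,-1,0,0,0.3,0,0,0,-1,0,0,0,0,0,0])

```text
time_s: 8.12
position: [0.5323, 0.1261, 0.1069]
tcp_rot: [-1.747, -2.61, 0.001]
contact_force: [-1.4, 0.0, 2.2]
grip_width: 0.0238
finger_force: 41.8
```

Emit:
apply_moves(rows=[-1,0,0,0.3,0,0,0,-1,0,0.2,0,0,0,0,-1,0,0,0,0,0,0])

```text
time_s: 8.5
position: [0.5339, 0.1267, 0.1038]
tcp_rot: [-1.747, -2.61, 0.002]
contact_force: [-3.7, -1.5, -1.3]
grip_width: 0.024
finger_force: 42.4
```

Emit:
apply_moves(rows=[-0.2,0,0,0,0,0,0,-0.2,0,0,0,0,0,0,-0.2,0,0,0,0,0,0,-0.2,0,0,0,0,0,0,-0.2,0,0,0,0,0,0])

```text
time_s: 9.12
position: [0.5316, 0.1257, 0.1033]
tcp_rot: [-1.745, -2.609, 0.009]
contact_force: [-11.5, -3.6, -0.0]
grip_width: 0.0337
finger_force: 6.7
```

Run:
```python
from h import *
im=bot.camera('wrist');a=bot.camera('side');cv2.imwrite('pics/w5.png',np.hstack([im[:350,100:500],cv2.resize(a[100:275,250:425],(350,350))]))
```

```text
(no output)
```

View pics/w5.png

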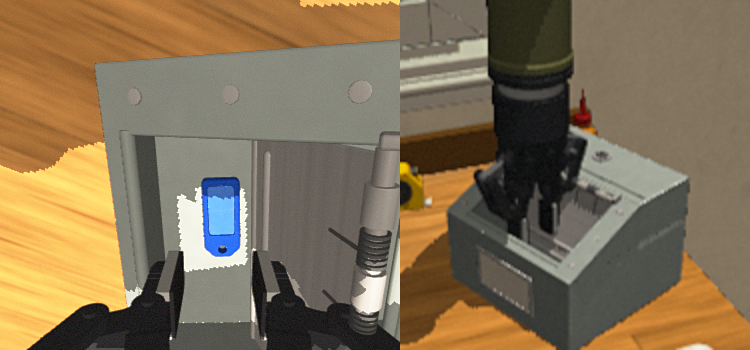

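The tag lies on the box floor (crop about (221,217)), clear of the flap. I'll withdraw straight up now.

Emit:
apply_moves(rows=[-0.4,0,-0.1,0,0,0,0,-0.4,0,0,-0.5,0,0,0,-0.4,0,0,-1,0,0,0,-0.4,0,0,-1.5,0,0,0,-0.4,0,0,-1.5,0,0,0,-0.4,0,0,-2,0,0,0,-0.4,0,0,-3,0,0,0,-0.4,0,0,-3,0,0,0,-0.4,0,0,-2,0,0,0,-0.4,0,0,0,0,0,0])

```text
time_s: 10.48
position: [0.535, 0.1276, 0.2519]
tcp_rot: [1.745, 2.608, 0.007]
contact_force: [-0.7, 0.0, -0.2]
grip_width: 0.0257
finger_force: 0.0
```

Run:
```python
from h import *
im=bot.camera('wrist');a=bot.camera('side');cv2.imwrite('pics/w6.png',np.hstack([im[:350,100:500],cv2.resize(a[100:380,200:480],(350,350))]))
blobs(a,'side');print(bot.observe()['contact_force'])
```

```text
side [339. 324.] [ 0.4925 -0.1016  0.01  ] size [np.float64(0.028), np.float64(0.0531)] long-axis deg -85.4
side [403. 308.] [ 0.6161 -0.1081  0.01  ] size [np.float64(0.03), np.float64(0.0559)] long-axis deg -76.4
[-0.48454757  0.05641393 -0.63261674]
```

View pics/w6.png

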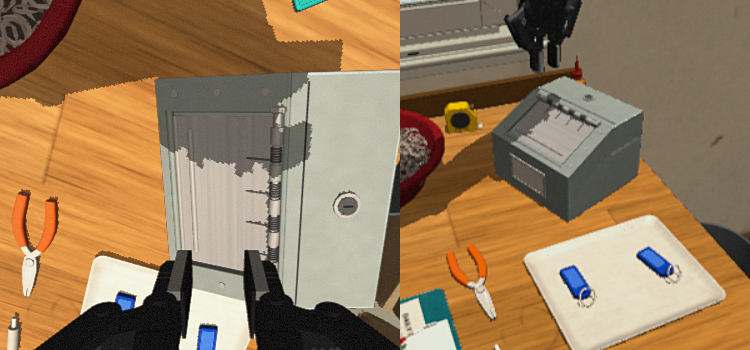

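The flap is shut, both ringed tags are where they started, and the arm touches nothing.

```bash
python3 -c "
from bench import bot
print(bot.close_job())"
```

```text
the job is handed in; nothing more can be done
None
```

The tag without a ring is in the reject box with the flap shut behind it, both ringed tags are still where they started in the pan, and the job is handed in (no verdict was returned).

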